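Empty the battery charging dock into the service tray

TASK

Switch the charger off by throwing the toggle lever of its switch box fully away from you; only then draw every battery pack out through the front of its bay in the charging dock (the roof blocks it from above). Lay the packs in the service tray, one to a pocket, each lying flat on the pocket floor with its brass contact strips facing up; a pack comes out standing on edge, so stand it at one side of its pocket and tip it over the right way.

Things in the scene. Friction and masses are not known exactly. Their poses are not given: they have to be found in the camera images.
- dock: Grey battery charging dock, fixed to the counter; 208 mm wide (y), 69 mm high. Origin on the counter, midway along it, in the plane of the mouths of its five bays; x points into the bays (away from the robot), y left, z up. Housing from x = 0 to 44 mm; an 18 mm high sill reaches 22 mm out in front. Bays at y = +84, +42, 0, -42, -84 mm; a bay may be empty.
- bay0 (a point): Mouth of a dock bay, at dock x = 0, y = +84 mm, on the bay floor 18 mm above the counter: an upright slot 16 mm wide, open only at the front, 28 mm deep, 44 mm from floor to roof.
- bay1 (a point): Mouth of a dock bay, at dock x = 0, y = +42 mm, on the bay floor 18 mm above the counter: an upright slot 16 mm wide, open only at the front, 28 mm deep, 44 mm from floor to roof.
- bay2 (a point): Mouth of a dock bay, at dock x = 0, y = +0 mm, on the bay floor 18 mm above the counter: an upright slot 16 mm wide, open only at the front, 28 mm deep, 44 mm from floor to roof.
- bay3 (a point): Mouth of a dock bay, at dock x = 0, y = -42 mm, on the bay floor 18 mm above the counter: an upright slot 16 mm wide, open only at the front, 28 mm deep, 44 mm from floor to roof.
- bay4 (a point): Mouth of a dock bay, at dock x = 0, y = -84 mm, on the bay floor 18 mm above the counter: an upright slot 16 mm wide, open only at the front, 28 mm deep, 44 mm from floor to roof.
- switch (a joint): The charger's toggle lever, rad: 0 = leaning fully towards the robot, on; 1.0 = leaning fully away from the robot, off. Stays where it is left; moves with about 1 N at the ball.
- switch_tip (a point): Centre of the 26 mm black ball on the 60 mm lever of the charger's switch box, which stands fixed on the counter apart from the dock. The ball centre is 75 mm above the counter at both ends of its travel, 82 mm midway, and travels 58 mm along the switch box's x axis.
- switch_base: Grey switch box, fixed, 70 mm (x) by 50 mm (y), 25 mm high, origin at the centre of its underside. The lever's hinge line runs along its y axis, 22 mm above the origin; the lever is thrown from the -x side (towards the robot, on) to the +x side (away, off).
- tray: Steel service tray lying loose on the counter, 0.9 kg, 150 mm (x) by 204 mm (y), 11 mm high, origin at the centre of its underside. Six open pockets (2 along x by 3 along y), each 66 mm along tray x by 60 mm along tray y and 7 mm deep; floor 4 mm thick, walls between and around the pockets 6 mm thick.
- pocket0 (a point): Centre of the floor of a tray pocket, at tray x = +36, y = +66 mm, 4 mm above the tray's underside; axes parallel to the tray's.
- pocket1 (a point): Centre of the floor of a tray pocket, at tray x = +36, y = +0 mm, 4 mm above the tray's underside; axes parallel to the tray's.
- pocket2 (a point): Centre of the floor of a tray pocket, at tray x = +36, y = -66 mm, 4 mm above the tray's underside; axes parallel to the tray's.
- pocket3 (a point): Centre of the floor of a tray pocket, at tray x = -36, y = +66 mm, 4 mm above the tray's underside; axes parallel to the tray's.
- pocket4 (a point): Centre of the floor of a tray pocket, at tray x = -36, y = +0 mm, 4 mm above the tray's underside; axes parallel to the tray's.
- pocket5 (a point): Centre of the floor of a tray pocket, at tray x = -36, y = -66 mm, 4 mm above the tray's underside; axes parallel to the tray's.
- pack0: Black battery pack, a flat block 60 mm long (x), 12 mm thick (y), 40 mm high (z), 0.08 to 0.13 kg; origin at its centre. The broad face on its +y side has three brass contact strips; the other has no metal. Starts standing on its long edge in a bay, 32 to 36 mm of it sticking out in front, contact face to the left or right. None if absent.
- pack1: Black battery pack, a flat block 60 mm long (x), 12 mm thick (y), 40 mm high (z), 0.08 to 0.13 kg; origin at its centre. The broad face on its +y side has three brass contact strips; the other has no metal. Starts standing on its long edge in a bay, 32 to 36 mm of it sticking out in front, contact face to the left or right. None if absent.
- pack2: Black battery pack, a flat block 60 mm long (x), 12 mm thick (y), 40 mm high (z), 0.08 to 0.13 kg; origin at its centre. The broad face on its +y side has three brass contact strips; the other has no metal. Starts standing on its long edge in a bay, 32 to 36 mm of it sticking out in front, contact face to the left or right. None if absent.
- pack3: Black battery pack, a flat block 60 mm long (x), 12 mm thick (y), 40 mm high (z), 0.08 to 0.13 kg; origin at its centre. The broad face on its +y side has three brass contact strips; the other has no metal. Starts standing on its long edge in a bay, 32 to 36 mm of it sticking out in front, contact face to the left or right. None if absent.
- pack4: Black battery pack, a flat block 60 mm long (x), 12 mm thick (y), 40 mm high (z), 0.08 to 0.13 kg; origin at its centre. The broad face on its +y side has three brass contact strips; the other has no metal. Starts standing on its long edge in a bay, 32 to 36 mm of it sticking out in front, contact face to the left or right. None if absent.

How it is judged:
By the outcome, as a careful person would: the job done as asked, in the order asked, and still so for the second after the job is handed in, with the robot touching nothing.
Of pack0, pack1, pack2, pack3, pack4 only 4 to 5 are there at a start; the rules pass over those that are not, and their reading is None.
At some moment in a run one of tray may be knocked a few centimetres aside while the robot is not near it.
It also fails if it takes over 208 s, if anything falls off the work surface, if the arm or the gripper's body presses on something with over 40 N, if the wrist force passes 120 N, or if a joint passes its speed limit or range.

ROBOT

A 6-joint arm with a two-finger parallel gripper is mounted at the origin on a cart in front of the work surface, level with it; the furniture and walls round the work are solid. World frame = base frame: x ahead of the robot, y to its left, z up, the work surface at z = 0. Lengths are in m, angles in rad, forces in N, time in s.
With the tool pointing down it reaches from about 0.35 to 0.85 m from the base axis. Payload 8.1 kg.
Tool frame: the origin (TCP) lies on the centre line of the jaws, within the pads' length; the fingertips stand 22 mm ahead of it and the grasp point (between the pads) lies 3 mm ahead of it; z points along the fingers, y is the line along which they close (so a half turn about z gives the same grasp; the last joint's range is limited). The gripper opens to 93 mm and grips with 3 to 60 N. Pads are 15 mm wide; open, the fingers measure 128 mm over their backs; the gripper's body (75 mm by 188 mm) begins 65 mm behind the grasp point.
Start: joints at [-1.201, 0.13, 1.488, -0, 1.523, -0.085], TCP at [0.264, -0.539, 0.241] pointing down, gripper open.
Joint ranges: [-2.96, 2.96], [-0.89, 2.26], [0.02, 2.5], [-1.34, 4.48], [0, 2.73], [-2.66, 2.66]. Speed limits (rad/s): [2.39, 2.39, 2.79, 3.14, 3.14, 3.14].

INTERFACE

Orientations are given as a rotation vector (axis times angle).
In Python, from plant import robot gives the robot as it stands.
- The arm moves only by the tool inch_along, called after "Emit:" as name(argument=value, ...), one argument or row to a line, values as JSON. Schema: {"type":"object","properties":{"rows":{"type":"array","items":{"type":"array","items":{"type":"number"},"minItems":5,"maxItems":5},"minItems":1,"maxItems":20},"squeeze":{"type":"number"},"only":{"type":"string"},"quiet":{"type":"boolean"},"lines":{"type":"string"}},"required":["rows"],"additionalProperties":false}. rows is a list of rows, 1 to 20 of them, each of 5 numbers: the finger opening in m, then dx, dy, dz in shares of the most that a row can go, 1 being 50 mm, then a turn about the tool's z in units of 0.05 rad; each row shifts and turns the commanded pose from where the row before left it, along the tool's axes as they then stand; what a row does not reach is not made up. A row lasts 1/10 s, in which the tool goes at most 0.05 m and 0.15 rad, less where a joint would pass 70% of its speed; a pose out of reach is approached as far as the arm can. The fingers move at their own pace and stop on an object; squeeze is the grip in N (left out, the last holds). Time passes only in rows, so rows that do not move let the fingers close. The tool returns the time, the measured TCP pose, the force, the opening and the grip force at its end. only (a regular expression) keeps the lines of the reply that match it, lines (a string "A,B") keeps lines A to B, and quiet returns only ok. Input that does not fit is refused with a message, and nothing moves.
- robot.read_state(): the state, without advancing time (a new reading comes with each control period).
- robot.read_camera(name): name is "scene" or "top" or "wrist"; returns a dict with "image" (400x640x3 uint8, red, green, blue), "fx", "fy", "cx", "cy" (pixels), "R" (3x3) and "t" (3): a world point X has camera coordinates R X + t. Camera axes: x right, y down, z forward; pixel columns grow to the right and rows downward; lengths in m; the calibration is good to about 2 mm. A picture is of the moment at which its call begins. There is no depth.
- robot.close_job(): hands the job in; it is judged then, once.
The state is a dict: "t": time; "q": joint angles; "dq": joint speeds; "joint_torque": joint torques, N m; "tool_pos": TCP position; "orientation": TCP orientation; "force": force on the tool from outside, world axes, zero at the start; "wrist_torque": the same for the moment, N m; "opening": finger opening in m; "gripper_force": force on a finger pad.
Only numpy, scipy, OpenCV 4.12 (cv2) and the standard library are available. Lean on these libraries where they do the work, as an engineer would, in place of code of your own. Each camera call takes 0.05 s, during which the arm holds its last target. There are 200 camera calls.

## Working session

There is one attempt and no reset: what is moved stays moved. The work goes in short steps, Python scripts to look and compute and a tool call to move; the robot and the scene stay as the last step left them, time stands still between calls to the robot, and variables do not carry over. Pictures are saved under pics/ and viewed, at most 14 in all, crops included, and the job is handed in when it is done.

```bash
ls; mkdir -p pics; python3 - <<'E'
from plant import robot
import cv2
for n in ("scene","top"):
    c=robot.read_camera(n)
    cv2.imwrite(f"pics/{n}0.png",c["image"][:,:,::-1])
    print(n,{k:(v.tolist() if hasattr(v,'tolist') else v) for k,v in c.items() if k!="image"})
print(robot.read_state())
E
```

```text
pics
plant.py
scene {'fx': 518.1331509260734, 'fy': 518.1331509260734, 'cx': 320.6191466917051, 'cy': 196.1045020693866, 'R': [[-0.901828290076972, -0.43176130953380654, 0.016967816786418743], [-0.3061623289871306, 0.6107908734198052, -0.7302048597867914], [0.30491041885449066, -0.6637143064125741, -0.6830175370642068]], 't': [0.5024368902454088, 0.19726439904675094, 1.1538327260355323]}
top {'fx': 451.58011847223685, 'fy': 451.58011847223685, 'cx': 325.4916496173057, 'cy': 201.22542695188815, 'R': [[-0.012408200892202945, -0.9995112069179053, -0.02869466494196671], [-0.9837764819623782, 0.01733905200975335, -0.17855864810512445], [0.17896890816101363, 0.026013544950968633, -0.9835107652642845]], 't': [0.09094226362484001, 0.53726846949284, 1.0050191819109586]}
{'t': 0.1, 'q': array([-1.20141255e+00,  1.31055760e-01,  1.48917629e+00, -1.09434657e-05,
        1.52300456e+00, -8.54362818e-02]), 'dq': array([-1.12043297e-04, -1.65706507e-04, -2.03230265e-03,  4.53700992e-05,
        2.79442841e-04, -1.76818216e-04]), 'joint_torque': array([ 8.51833011e-04, -5.61343932e+01, -4.93093586e+01,  7.70249683e-02,
        2.92715494e-02, -2.81410018e-05]), 'tool_pos': array([ 0.26340342, -0.5385561 ,  0.23970693]), 'orientation': array([-3.05912369e+00, -7.07922007e-01,  3.82189354e-04]), 'force': array([-0.11398952, -0.17322236,  0.07736859]), 'wrist_torque': array([0.00775249, 0.00858467, 0.0108383 ]), 'gripper_force': 0.0, 'opening': 0.09270478553288819}
```
View pics/scene0.png

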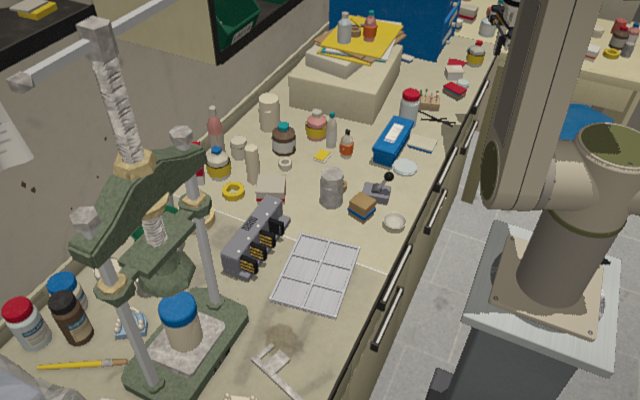

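View pics/top0.png

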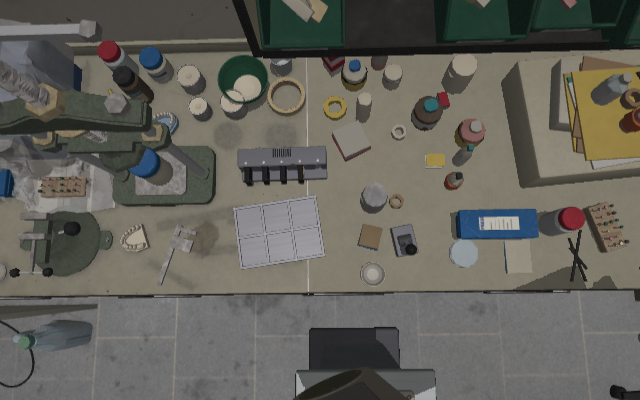

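Scene: the dock is at (252,235) with brass seen on packs, the tray at (317,274), and the switch at (380,190). Top: the dock is at (282,163) with packs below it, the tray at (280,232), and the switch at (404,240), ball (410,250). Next I'll enlarge both.

```bash
cat > h.py <<'E'
import numpy as np, cv2
from plant import robot
def ray(c,u,v):
    R,t=np.array(c["R"]),np.array(c["t"]); o=-R.T@t
    d=R.T@np.array([(u-c["cx"])/c["fx"],(v-c["cy"])/c["fy"],1.]); return o,d/np.linalg.norm(d)
def plane(c,u,v,z):
    o,d=ray(c,u,v); return o+d*(z-o[2])/d[2]
def tri(a,pa,b,pb):
    o1,d1=ray(a,*pa); o2,d2=ray(b,*pb)
    s=np.linalg.lstsq(np.c_[d1,-d2],o2-o1,rcond=None)[0]
    p,q=o1+s[0]*d1,o2+s[1]*d2; return (p+q)/2,np.linalg.norm(p-q)
def proj(c,X):
    x=np.array(c["R"])@np.array(X)+np.array(c["t"]); return c["fx"]*x[0]/x[2]+c["cx"],c["fy"]*x[1]/x[2]+c["cy"]
def cam(n,save=None):
    c=robot.read_camera(n)
    if save: cv2.imwrite(f"pics/{save}.png",c["image"][:,:,::-1])
    return c
E
python3 - <<'E'
import cv2,numpy as np
s=cv2.imread("pics/scene0.png");t=cv2.imread("pics/top0.png")
a=cv2.resize(s[165:325,200:420],None,fx=3.6,fy=3.6,interpolation=cv2.INTER_CUBIC)
b=cv2.resize(t[140:275,225:425],None,fx=4,fy=4,interpolation=cv2.INTER_CUBIC)
cv2.imwrite("pics/sz.png",a);cv2.imwrite("pics/tz.png",b)
E
```

View pics/sz.png

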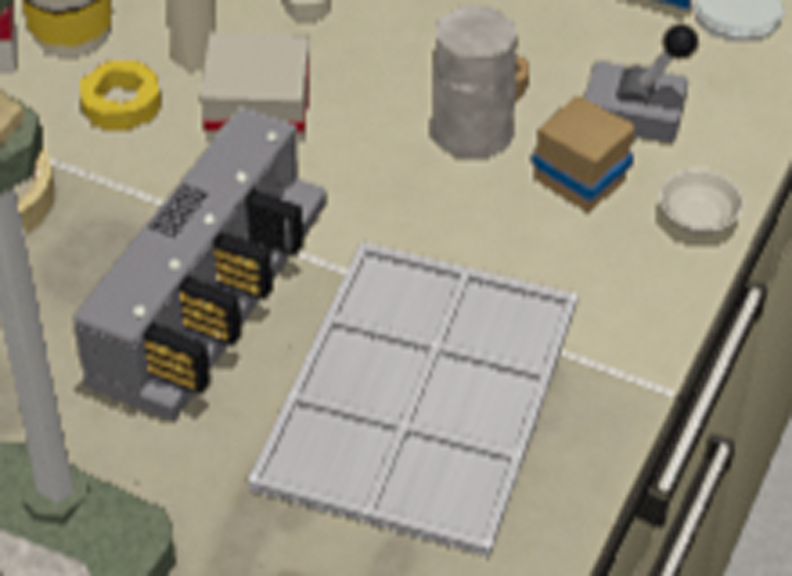

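View pics/tz.png

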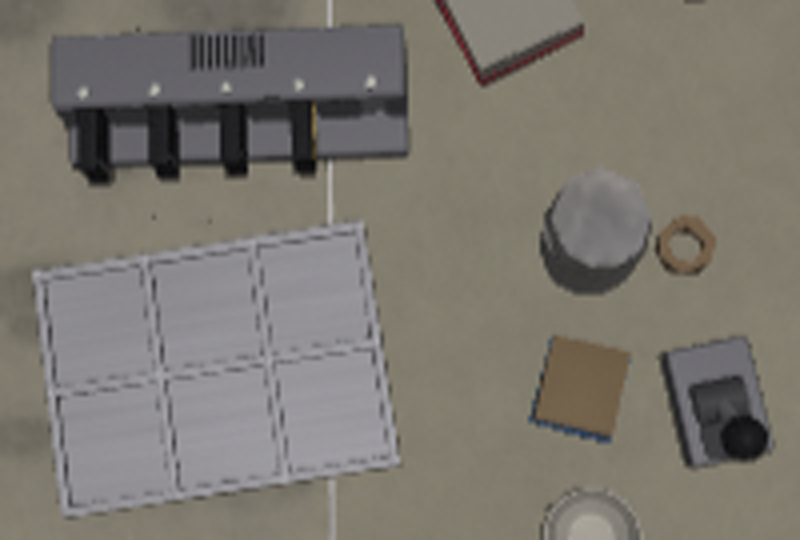

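Both views show packs in bays 0–3, with bay 4 empty. The brass faces left (+y) in bays 0–2. In bay 3 it faces right: black is seen from +y, and the top view has a brass sliver on the right. Next I triangulate.

```bash
python3 - <<'E'
from h import *
np.set_printoptions(precision=4,suppress=True)
s=cam("scene");t=cam("top")
S=lambda p:(p[0]/3.6+200-.36,p[1]/3.6+165-.36)
T=lambda p:(p[0]/4+225-.375,p[1]/4+140-.375)
for nm,a,b in [("led0",(139,311),(83,92)),("led1",(175,264),(154,89)),("led2",(209,218),(226,87)),("led3",(241,177),(298,85)),("led4",(272,136),(371,82)),
 ("ball",(681,41),(745,438)),("tFR",(362,247),(362,224)),("tNR",(577,296),(398,463)),("tNL",(490,550),(68,515)),("tFL",(252,484),(36,271)),
 ("p0",(206,345),(98,178)),("p1",(240,300),(166,173)),("p2",(270,252),(234,170)),("p3",(299,212),(304,168))]:
    p,e=tri(s,S(a),t,T(b)); print(nm,p,e*1e3)
for nm,b in [("dockNL",(52,108)),("dockNR",(406,97)),("FL",(52,37)),("FR",(403,25))]: print(nm,plane(t,*T(b),.069))
for nm,b in [("sillL",(70,164)),("sillR",(408,156))]: print(nm,plane(t,*T(b),.018))
for nm,b in [("sw FL",(663,352)),("FR",(744,336)),("NR",(772,455)),("NL",(691,466))]: print(nm,plane(t,*T(b),.025))
w=cam("wrist","w0"); print(w["R"],w["t"],w["fx"])
print(robot.read_state()["t"])
E
```

```text
led0 [0.6289 0.2684 0.0689] 2.685603838231776
led1 [0.6295 0.2265 0.0694] 3.170521151618053
led2 [0.6298 0.1843 0.0704] 2.52921471727057
led3 [0.6307 0.1424 0.0689] 2.257848891893626
led4 [0.6317 0.0998 0.0686] 2.2782408583604785
ball [ 0.4211 -0.1069  0.0737] 2.808793787062858
tFR [0.5605 0.1091 0.004 ] 1.5987962133516218
tNR [0.4141 0.0885 0.0078] 2.661057082389459
tNL [0.3864 0.2865 0.0018] 2.513230994063519
tFL [0.5332 0.3084 0.0036] 4.963954686589828
p0 [0.5835 0.2626 0.0538] 3.3446797459414612
p1 [0.5848 0.2222 0.0532] 0.9218314237861759
p2 [0.5855 0.1818 0.0568] 2.0242517910354683
p3 [0.5868 0.1409 0.0543] 2.659732412597737
dockNL [0.6209 0.2868 0.069 ]
dockNR [0.6234 0.0798 0.069 ]
FL [0.664  0.2878 0.069 ]
FR [0.6669 0.081  0.069 ]
sillL [0.599  0.2866 0.018 ]
sillR [0.6001 0.0803 0.018 ]
sw FL [ 0.4772 -0.0686  0.025 ]
FR [ 0.4859 -0.1165  0.025 ]
NR [ 0.4159 -0.1295  0.025 ]
NL [ 0.4102 -0.0823  0.025 ]
[[ 0.4392 -0.8984 -0.0005]
 [-0.8677 -0.4244  0.259 ]
 [-0.2329 -0.1134 -0.9659]] [-0.6002 -0.0316  0.3893] 332.4898737694716
0.25
```

Heights fit: LEDs 0.069, ball 0.074, packs ~0.055, tray rim ~0.005–0.01.
- **Dock:** mouth centre ≈ (0.622, 0.184), yaw 0.017.
- **Tray:** ≈ (0.474, 0.198), yaw 0.14.
- **Switch:** yaw ≈ 0.19.

Next is a small calculator, then the switch.

```bash
cat > go.py <<'E'
import sys; from h import *
from scipy.spatial.transform import Rotation as Ro
x,y,z,yaw=map(float,sys.argv[1:5]); s=robot.read_state()
M=Ro.from_rotvec(s["orientation"]).as_matrix(); cur=np.arctan2(M[1,0],M[0,0])
d=np.array([x,y,z])-s["tool_pos"]; tx=np.array([np.cos(yaw),np.sin(yaw),0]); ty=np.array([np.sin(yaw),-np.cos(yaw),0])
print("turn %.3f then dx %.4f dy %.4f dz %.4f"%(cur-yaw,d@tx,d@ty,-d[2]),"t",s["t"],"tcp",s["tool_pos"].round(4))
E
python3 go.py 0.375 -0.115 0.20 0.19; python3 go.py 0.375 -0.115 0.20 0.45
```

```text
turn 0.265 then dx 0.1895 dy -0.3951 dz 0.0401 t 0.25 tcp [ 0.2635 -0.5388  0.2401]
turn 0.005 then dx 0.2847 dy -0.3331 dz 0.0401 t 0.25 tcp [ 0.2635 -0.5388  0.2401]
```

The rows are not in the units I measure in: shifts go in shares of 50 mm and turns go in units of 0.05 rad. I convert before sending: -0.039 m is -0.78, 0.019 m is 0.38, 0.135 rad is 2.7.

Emit:
inch_along(
  rows=[
    [0,0,0,0,2.6],
    [0,0,0,0,2.7],
    [0,0.38,-0.78,0.08,0],
    [0,0.38,-0.78,0.08,0],
    [0,0.38,-0.78,0.08,0],
    [0,0.38,-0.78,0.08,0],
    [0,0.38,-0.78,0.08,0],
    [0,0.38,-0.78,0.08,0],
    [0,0.38,-0.78,0.08,0],
    [0,0.38,-0.78,0.08,0],
    [0,0.38,-0.78,0.08,0],
    [0,0.38,-0.78,0.08,0],
    [0,0,0,0,0],
  ],
  squeeze=10,
)

```text
t: 1.55
tool_pos: [0.3772, -0.1157, 0.2001]
orientation: [-3.125, -0.307, -0.0]
force: [0.4, -0.3, 0.1]
opening: 0.0006
gripper_force: 0.0
```

```bash
python3 go.py 0.375 -0.115 0.088 0.19
```

```text
turn 0.006 then dx -0.0020 dy -0.0011 dz 0.1121 t 1.55 tcp [ 0.3772 -0.1157  0.2001]
```

In the tool's units: 0.04 m is 0.8, 0.034 m is 0.68.

Emit:
inch_along(
  rows=[
    [0,0,0,0.8,0],
    [0,0,0,0.8,0],
    [0,0,0,0.68,0],
    [0,0,0,0,0],
    [0,0.24,0,0,0],
    [0,0.24,0,0,0],
    [0,0.24,0,0,0],
    [0,0.24,0,0,0],
    [0,0.24,0,0,0],
    [0,0.2,0,0,0],
    [0,0.08,0,0,0],
    [0,0,0,0,0],
  ],
)

```text
t: 2.75
tool_pos: [0.45, -0.1065, 0.0875]
orientation: [3.127, 0.298, 0.002]
force: [-0.6, 0.2, 0.2]
opening: 0.0007
gripper_force: 0.0
```

Emit:
inch_along(
  rows=[
    [0,0.06,0,0,0],
    [0,0.06,0,0,0],
    [0,0,0,0,0],
  ],
)

```text
t: 3.05
tool_pos: [0.4543, -0.1052, 0.0865]
orientation: [-3.127, -0.298, 0.003]
force: [-5.9, -0.5, 2.8]
opening: 0.0003
gripper_force: 2.5
```

```bash
python3 - <<'E'
from h import *
s=cam("scene");t=cam("top")
a=cv2.resize(s["image"][150:240,330:440],None,fx=3.6,fy=3.6);b=cv2.resize(t["image"][200:290,360:470],None,fx=3.6,fy=3.6)
cv2.imwrite("pics/sw1.png",np.hstack([a,b])[:,:,::-1])
E
```

```text
(no output)
```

View pics/sw1.png

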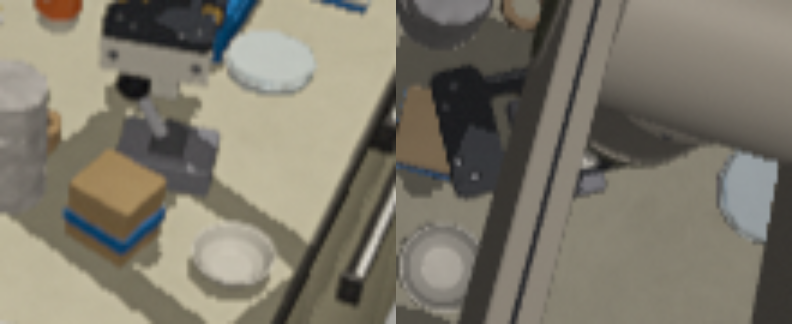

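The lever now leans away (ball at about (130,88) in the left half) and the force has risen to 6 N, which is the stop. One small extra push, then I'll retreat, rise and measure the ball.

In the tool's units: -0.05 m is -1, -0.04 m is -0.8.

Emit:
inch_along(
  rows=[
    [0,0.04,0,0,0],
    [0,0,0,0,0],
    [0,-0.4,0,0,0],
    [0,-0.4,0,-0.8,0],
    [0,-0.2,0,-1,0],
    [0,0,0,-1,0],
    [0,0,0,0,0],
  ],
)

```text
t: 3.85
tool_pos: [0.4118, -0.1156, 0.2339]
orientation: [3.121, 0.296, 0.019]
force: [-0.3, -0.4, 0.1]
opening: 0.0004
gripper_force: 0.0
```

```bash
python3 go.py 0.50 0.19 0.24 0.017;  python3 - <<'E'
from h import *
s=cam("scene");t=cam("top")
print(proj(s,(.476,-.0936,.075)),proj(t,(.476,-.0936,.075)))
for c,(u,v) in ((s,proj(s,(.476,-.0936,.075))),(t,proj(t,(.476,-.0936,.075)))):
    u,v=int(u),int(v); im=c["image"][v-20:v+20,u-20:u+20].astype(int); m=((im.max(2)<45)).astype(np.uint8)
    n,l,st,ce=cv2.connectedComponentsWithStats(m); print([(st[i].tolist(),(ce[i]+[u-20,v-20]).round(1).tolist()) for i in range(1,n) if st[i][4]>15])
E
```

```text
turn 0.172 then dx 0.0934 dy -0.3041 dz -0.0061 t 3.85 tcp [ 0.4118 -0.1156  0.2339]
(np.float64(366.05020564800645), np.float64(172.2109012705847)) (np.float64(404.06673856566647), np.float64(225.26315551271972))
[([17, 17, 8, 8, 55], [366.8, 172.5])]
[([15, 15, 12, 11, 98], [404.7, 225.3]), ([0, 25, 33, 15, 307], [398.3, 239.3])]
```

Switch confirmed off: the ball is within 1 px of the expected off position in both views. Next I'll measure the packs and tray with the wrist camera from two places.

In the tool's units: -0.034 m is -0.68, -0.01 m is -0.2, 0.086 rad is 1.72.

Emit:
inch_along(
  rows=[
    [0.093,0,0,-0.2,1.72],
    [0.093,0,0,-0.2,1.72],
    [0.093,0.2,-0.68,-0.2,0],
    [0.093,0.2,-0.68,-0.2,0],
    [0.093,0.2,-0.68,0,0],
    [0.093,0.2,-0.68,0,0],
    [0.093,0.2,-0.68,0,0],
    [0.093,0.2,-0.68,0,0],
    [0.093,0.2,-0.68,0,0],
    [0.093,0.2,-0.68,0,0],
    [0.093,0.2,-0.68,0,0],
    [0.093,0,0,0,0],
    [0.093,0,0,0,0],
  ],
)

```text
t: 5.25
tool_pos: [0.4918, 0.1939, 0.2632]
orientation: [3.14, 0.031, -0.006]
force: [-0.6, -0.7, 0.4]
opening: 0.0924
gripper_force: 0.0
```

```bash
python3 - <<'E'
from h import *
w=cam("wrist","w1"); print(w["image"].shape, -w["R"].T@w["t"], w["R"][2])
import pickle; pickle.dump(w,open("w1.pkl","wb"))
E
```

```text
(400, 640, 3) [0.56301309 0.19435574 0.40687421] [-0.26246777 -0.0068456  -0.96491648]
```

View pics/w1.png

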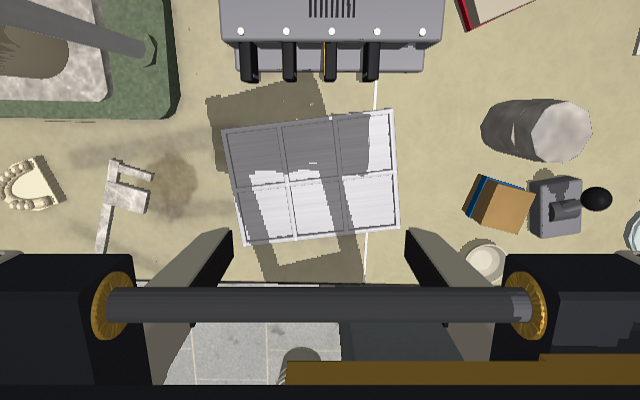

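Wrist view: LEDs are at row 32, cols 241–422, and the pack tops at cols 249, 290, 330 and 371, rows ~42–80. Tray corners are at (222,128), (393,108), (400,228), (244,246). I'll take a second view from farther forward and triangulate.

In the tool's units: 0.03 m is 0.6, 0.02 m is 0.4.

Emit:
inch_along(
  rows=[
    [0.093,0.6,0.4,0,0],
    [0.093,0.6,0.4,0,0],
    [0.093,0,0,0,0],
    [0.093,0,0,0,0],
  ],
)

```text
t: 5.7
tool_pos: [0.5533, 0.1529, 0.2648]
orientation: [3.141, 0.024, -0.003]
force: [0.2, 1.0, 0.2]
opening: 0.0933
gripper_force: 0.0
```

```bash
cat > leds.py <<'E'
from h import *
def leds(c):
    im=c["image"].astype(int); m=((im.min(2)>195)).astype(np.uint8); m[200:]=0
    n,l,st,ce=cv2.connectedComponentsWithStats(m)
    return np.array(sorted(ce[i].tolist() for i in range(1,n) if 12<st[i][4]<140 and st[i][2]<14 and st[i][3]<14))
def packs(c):
    "dark pack tops/ends: corners of component below LED row"
    im=c["image"]; m=(im.max(2)<42).astype(np.uint8); m[240:]=0
    n,l,st,ce=cv2.connectedComponentsWithStats(m)
    return [(st[i].tolist(),ce[i].round(1).tolist()) for i in range(1,n) if 150<st[i][4]<3000]
E
python3 - <<'E'
from leds import *
import pickle
a=pickle.load(open("w1.pkl","rb")); b=cam("wrist","w2"); pickle.dump(b,open("w2.pkl","wb"))
for c in (a,b): print(leds(c).round(1).tolist()); print(packs(c))
E
```

```text
[[88.4, 94.2], [97.0, 53.9], [133.9, 171.4], [145.9, 174.9], [240.3, 30.4], [285.8, 30.6], [331.4, 30.9], [376.8, 31.1], [422.4, 31.2], [570.8, 105.4], [578.8, 112.8], [638.4, 50.2]]
[([238, 42, 21, 41, 353], [250.9, 61.9]), ([281, 42, 16, 40, 199], [290.6, 62.2]), ([362, 42, 16, 40, 245], [366.1, 62.1]), ([580, 187, 32, 24, 557], [595.4, 198.3])]
[[24.0, 143.4], [43.6, 133.8], [55.1, 125.3], [64.3, 97.3], [70.7, 148.8], [331.8, 99.8], [373.1, 100.0]]
[([586, 0, 40, 20, 214], [599.5, 11.0]), ([202, 109, 23, 34, 653], [212.7, 124.5]), ([243, 109, 18, 33, 524], [251.2, 124.0]), ([284, 109, 13, 32, 407], [289.9, 124.2]), ([324, 109, 11, 32, 330], [328.8, 125.2])]
```

View pics/w2.png

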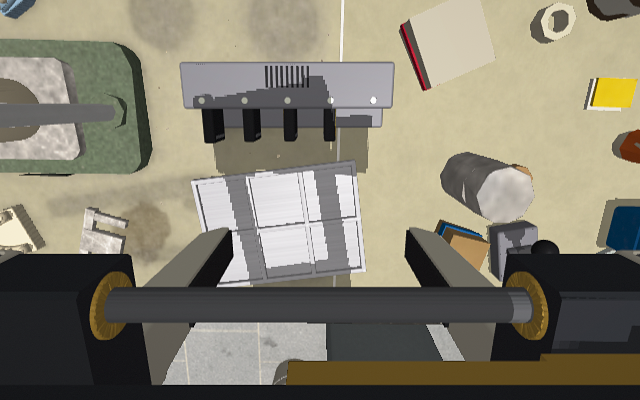

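View 2: LEDs are at (201,101), (244,100), (287,100), (332,100), (373,100), and the pack ends at row ~141. Tray corners are at (191,181), (355,162), (366,271).

```bash
python3 - <<'E'
from leds import *
import pickle
np.set_printoptions(precision=4,suppress=True)
a=pickle.load(open("w1.pkl","rb")); b=pickle.load(open("w2.pkl","rb"))
A=leds(a)[4:9]; B=[(201.5,100),(244.5,100),(287.5,100),(331.8,99.8),(373.1,100)]
for p,q in zip(A,B): print("led",*tri(a,p,b,q))
for n,p,q in (("FL",(222,129),(191.5,181)),("FR",(393,108.5),(355,162)),("NR",(400,228),(366,271))): print(n,*tri(a,p,b,q),plane(b,*q,.011),plane(a,*p,.011))
print("NL",plane(a,244,246,.011))
for u in (202,243,284,324): print("pack end TL",plane(b,u,141.5,.058))
print("tri pack top near-left", tri(a,(240.5,71),b,(203.5,142)))
E
```

```text
led [0.6268 0.267  0.0712] 0.00027008147828209896
led [0.6274 0.2251 0.0711] 0.00034816999631768835
led [0.628  0.1831 0.0714] 0.00022390537669222574
led [0.6292 0.1401 0.0672] 0.0012198366517704351
led [0.6292 0.0997 0.073 ] 9.655511434559296e-05
FL [0.5327 0.3045 0.017 ] 0.00014174384842450825 [0.5314 0.3069 0.011 ] [0.5322 0.3061 0.011 ]
FR [0.5592 0.1087 0.0176] 0.0009179372151835951 [0.5578 0.1076 0.011 ] [0.5594 0.1077 0.011 ]
NR [0.4121 0.0866 0.0094] 0.0004248428391185164 [0.4128 0.0867 0.011 ] [0.4128 0.0872 0.011 ]
NL [0.3843 0.2862 0.011 ]
pack end TL [0.585  0.2741 0.058 ]
pack end TL [0.5856 0.2312 0.058 ]
pack end TL [0.5862 0.1882 0.058 ]
pack end TL [0.5869 0.1464 0.058 ]
tri pack top near-left (array([0.589 , 0.2626, 0.0914]), np.float64(0.00318399669385688))
```

The measurements agree to within 2 mm. Packs are at y ≈ 0.268, 0.2255, 0.183 and 0.1405, with ends at x ≈ 0.586. I start with pack 3.

```bash
python3 go.py 0.601 0.1408 0.056 0.017
```

```text
turn -0.001 then dx 0.0478 dy 0.0137 dz 0.2091 t 5.75 tcp [0.5529 0.1536 0.2651]
```

In the tool's units: 0.04 m is 0.8, 0.03 m is 0.6.

Emit:
inch_along(
  rows=[
    [0.028,0.48,0.14,0.6,0],
    [0.028,0.48,0.134,0.8,0],
    [0.028,0,0,0.6,0],
    [0.028,0,0,0,0],
    [0.028,0,0,0,0],
    [0.028,0,0,0,0],
  ],
)

```text
t: 6.35
tool_pos: [0.6025, 0.1423, 0.1687]
orientation: [-3.141, -0.029, -0.006]
force: [-0.0, -0.6, 1.5]
opening: 0.0494
gripper_force: 0.0
```

```bash
python3 go.py 0.601 0.1408 0.056 0.017
```

```text
turn 0.001 then dx -0.0016 dy 0.0015 dz 0.1127 t 6.35 tcp [0.6025 0.1423 0.1687]
```

Emit:
inch_along(
  rows=[
    [0.028,-0.02,0.02,0.4,0],
    [0.028,0,0,0.4,0],
    [0.028,0,0,0,0],
    [0.028,0,0,0,0],
    [0.028,0,0,0.4,0],
    [0.028,0,0,0.4,0],
    [0.028,0,0,0.4,0],
    [0.028,0,0,0.254,0],
    [0.028,0,0,0,0],
    [0.028,0,0,0,0],
  ],
  squeeze=30,
)

```text
t: 7.35
tool_pos: [0.6015, 0.1409, 0.0544]
orientation: [-3.141, -0.028, -0.002]
force: [0.9, 0.3, 0.3]
opening: 0.0281
gripper_force: 0.0
```

```bash
python3 go.py 0.601 0.1408 0.056 0.017; python3 - <<'E'
from h import *
w=cam("wrist")
s=cam("scene"); cv2.imwrite("pics/g3.png",np.hstack([cv2.resize(s["image"][180:290,200:330],(390,330)),cv2.resize(w["image"][40:260,180:440],(390,330))])[:,:,::-1])
E
```

```text
turn 0.001 then dx -0.0005 dy 0.0000 dz -0.0016 t 7.35 tcp [0.6015 0.1409 0.0544]
```

View pics/g3.png

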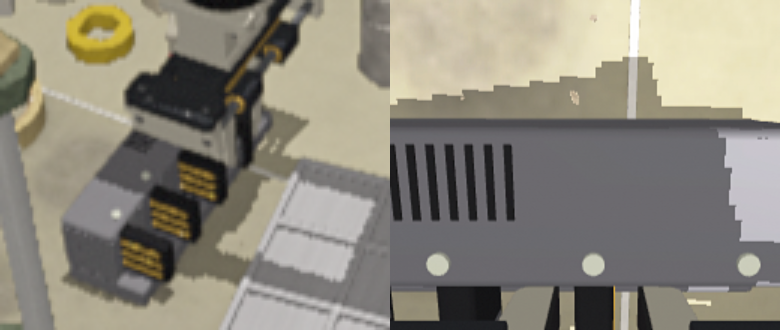

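Fingers straddle pack 3 (brass sliver visible on its right). Closing, then drawing out.

Emit:
inch_along(
  rows=[
    [0.004,0,0,0,0],
    [0.004,0,0,0,0],
    [0.004,0,0,0,0],
    [0.004,0,0,0,0],
    [0.004,0,0,0,0],
  ],
  squeeze=30,
)

```text
t: 7.95
tool_pos: [0.6011, 0.1408, 0.0536]
orientation: [-3.141, -0.028, -0.001]
force: [-0.7, 0.2, 5.8]
opening: 0.0117
gripper_force: 30.0
```

Emit:
inch_along(
  rows=[
    [0.004,-0.2,0,-0.01,0],
    [0.004,-0.3,0,0,0],
    [0.004,-0.3,0,0,0],
    [0.004,-0.2,0,0,0],
    [0.004,0,0,-0.6,0],
    [0.004,0,0,-0.6,0],
    [0.004,0,0,0,0],
    [0.004,0,0,0,0],
  ],
)

```text
t: 8.75
tool_pos: [0.5506, 0.1398, 0.1137]
orientation: [-3.141, -0.028, -0.001]
force: [0.2, 0.2, -0.8]
opening: 0.012
gripper_force: 30.0
```

```bash
python3 - <<'E'
from h import *
s=cam("scene"); t=cam("top")
cv2.imwrite("pics/d3.png",np.hstack([cv2.resize(s["image"][170:330,180:380],(500,400)),cv2.resize(t["image"][140:280,220:340],(300,350))[:400] if 0 else cv2.resize(t["image"][140:280,220:325],(300,400))])[:,:,::-1])
E
```

```text
(no output)
```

View pics/d3.png

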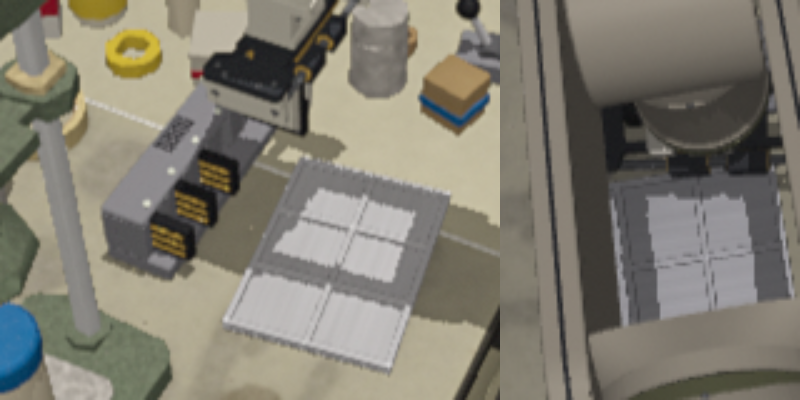

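Pack 3 is held (12 mm opening, ~1 N weight), the other three stand in place, and the tray looks unmoved. I'm writing an automatic tray locator for the scene camera so I can recheck the tray before each placement.

```bash
cat > tray.py <<'E'
from h import *
def tray(c,dbg=False):
    hsv=cv2.cvtColor(c["image"],cv2.COLOR_RGB2HSV)
    m=((hsv[...,1]<26)&(hsv[...,2]>75)).astype(np.uint8)
    m=cv2.morphologyEx(m,cv2.MORPH_CLOSE,np.ones((3,3)))
    n,l,st,ce=cv2.connectedComponentsWithStats(m)
    best=None
    for i in range(1,n):
        if st[i][4]<2500: continue
        P=plane(c,*ce[i],.011)
        k,_=cv2.findContours((l==i).astype(np.uint8),cv2.RETR_EXTERNAL,cv2.CHAIN_APPROX_NONE)
        h=cv2.convexHull(max(k,key=cv2.contourArea))
        W=np.array([plane(c,*p[0],.011)[:2] for p in h])
        r=cv2.minAreaRect((W*1000).astype(np.float32))
        if dbg: print(st[i].tolist(),P.round(3),r)
        if abs(max(r[1])-204)<12 and abs(min(r[1])-150)<12:
            B=cv2.boxPoints(r)/1000; e=B[1]-B[0]; 
            if np.linalg.norm(e)<.177: e=B[2]-B[1]
            if e[1]<0: e=-e
            best=(np.array(r[0])/1000,np.arctan2(-e[0],e[1]),r[1])
    return best
if __name__=="__main__":
    c=cam("scene"); b=tray(c); print(b if b is not None else tray(c,True))
E
python3 tray.py
```

```text
[7, 0, 171, 164, 5894] [ 1.514 -0.25   0.011] ((1574.9317626953125, -261.698974609375), (504.5335693359375, 1106.790771484375), 31.999835968017578)
[369, 121, 271, 279, 33568] [0.075 0.114 0.011] ((45.65168762207031, -69.38833618164062), (458.76043701171875, 969.802978515625), 2.1364479064941406)
[269, 233, 118, 87, 5094] [0.467 0.211 0.011] ((438.7814025878906, 198.80661010742188), (233.99520874023438, 209.9886932373047), 8.200592041015625)
[114, 301, 112, 86, 3131] [0.654 0.497 0.011] ((672.4119262695312, 502.40802001953125), (238.88858032226562, 169.91091918945312), 16.50905990600586)
None
```

```bash
python3 - <<'E'
from h import *
c=cam("scene"); hsv=cv2.cvtColor(c["image"],cv2.COLOR_RGB2HSV)
for n,X in (("tray sun",(.50,.196,.004)),("tray far",(.52,.15,.004)),("shadow c",(.45,.06,0)),("counter sun",(.45,.38,0)),("near NR",(.425,.1,.004)),("counter shadow mid",(.575,.17,0)),("nearL",(.40,.26,.004))):
    u,v=map(int,proj(c,X)); print(n,u,v,np.median(hsv[v-2:v+3,u-2:u+3].reshape(-1,3),0))
E
```

```text
tray sun 306 267 [  8.   4. 192.]
tray far 307 250 [  8.   5. 191.]
shadow c 349 235 [ 24.  44. 195.]
counter sun 286 341 [ 21.  59. 143.]
near NR 353 249 [  8.   6. 123.]
counter shadow mid 282 249 [ 23.  53. 110.]
nearL 334 304 [  8.   5. 190.]
```

```bash
sed -i 's/hsv\[...,1\]<26/hsv[...,1]<18/; s/MORPH_CLOSE,np.ones((3,3))/MORPH_OPEN,np.ones((3,3))/; s/st\[i\]\[4\]<2500/st[i][4]<300/' tray.py; sed -i 's/st\[i\]\[4\]<300/st[i][4]<2500/' tray.py; python3 tray.py
```

```text
(array([0.47084509, 0.2039082 ]), np.float32(0.14117597), (150.009765625, 207.776611328125))
```

```bash
python3 - <<'E'
from tray import *
import pickle
a=pickle.load(open("w1.pkl","rb")); print(tray(a))
c=cam("scene"); c["image"]=cv2.imread("pics/scene0.png")[:,:,::-1].copy(); print(tray(c))
c=cam("top"); c["image"]=cv2.imread("pics/top0.png")[:,:,::-1].copy(); print(tray(c))
E
python3 go.py .5 .2 .11 .14
```

```text
(array([0.47442798, 0.19819055]), np.float32(0.1404395), (154.0313720703125, 202.841796875))
(array([0.47062378, 0.20376791]), np.float32(0.14242803), (150.37686157226562, 207.8184814453125))
(array([0.47430994, 0.19881717]), np.float32(0.13859555), (150.86146545410156, 204.2733917236328))
turn -0.122 then dx -0.0411 dy -0.0667 dz 0.0023 t 9.1 tcp [0.55   0.1397 0.1123]
```

The tray has not moved; the scene-only estimate carries a constant bias of (−3, +5.5) mm. Pocket 2 for pack 3: it stands at the right side.

```bash
cat > pk.py <<'E'
import sys,subprocess; import numpy as np
# pocket idx, side(+1 stand left/-1 right), dxgrip, z, [tx ty yaw], optional dy shift
i,side,dg,z,tx,ty,yaw=map(float,sys.argv[1:8]); i=int(i); ex=float(sys.argv[8]) if len(sys.argv)>8 else 0
px=[.036,-.036][i//3]-dg; py=[.066,0,-.066][i%3]+side*.022+ex
c,s=np.cos(yaw),np.sin(yaw); subprocess.run(["python3","go.py",str(tx+c*px-s*py),str(ty+s*px+c*py),str(z),str(yaw)])
E
python3 pk.py 2 -1 .0155 .048 .4738 .198 .14
```

```text
turn -0.122 then dx -0.0468 dy 0.0196 dz 0.0643 t 9.1 tcp [0.55   0.1397 0.1123]
```

In the tool's units: -0.024 m is -0.48, -0.023 m is -0.46, -0.122 rad is -2.44.

Emit:
inch_along(
  rows=[
    [0.004,0,0,0,-2.44],
    [0.004,-0.48,0.2,0,0],
    [0.004,-0.46,0.192,0,0],
    [0.004,0,0,0.4,0],
    [0.004,0,0,0.4,0],
    [0.004,0,0,0.3,0],
    [0.004,0,0,0.18,0],
    [0.004,0,0,0,0],
    [0.004,0,0,0,0],
  ],
)

```text
t: 10.0
tool_pos: [0.5072, 0.1139, 0.0497]
orientation: [3.134, 0.22, -0.0]
force: [0.8, -1.0, -1.2]
opening: 0.0118
gripper_force: 30.0
```

```bash
python3 pk.py 2 -1 .0155 .040 .4738 .198 .14
```

```text
turn -0.000 then dx -0.0008 dy 0.0001 dz 0.0097 t 10.0 tcp [0.5072 0.1139 0.0497]
```

In the tool's units: 0.003 m is 0.06, 0.002 m is 0.04.

Emit:
inch_along(
  rows=[
    [0.004,-0.016,0,0.06,0],
    [0.004,0,0,0.06,0],
    [0.004,0,0,0.04,0],
    [0.004,0,0,0,0],
  ],
)

```text
t: 10.4
tool_pos: [0.5059, 0.1137, 0.0413]
orientation: [-3.134, -0.219, 0.001]
force: [0.1, -0.4, -0.6]
opening: 0.0122
gripper_force: 30.0
```

Emit:
inch_along(
  rows=[
    [0.004,0,0,0.03,0],
    [0.004,0,0,0,0],
  ],
)

```text
t: 10.6
tool_pos: [0.5061, 0.1137, 0.0399]
orientation: [-3.134, -0.219, 0.0]
force: [0.0, 0.4, -0.2]
opening: 0.0117
gripper_force: 30.0
```

Emit:
inch_along(
  rows=[
    [0.004,0,0,0.03,0],
    [0.004,0,0,0,0],
    [0.004,0,0,0,0],
  ],
)

```text
t: 10.9
tool_pos: [0.5063, 0.1137, 0.0396]
orientation: [3.134, 0.22, 0.0]
force: [-6.0, -0.2, 8.9]
opening: 0.0118
gripper_force: 30.0
```

Floor contact, so I release, raise, open wide and tip towards +y with the right finger.

In the tool's units: -0.01 m is -0.2, -0.007 m is -0.14.

Emit:
inch_along(
  rows=[
    [0.03,0,0,0,0],
    [0.03,0,0,0,0],
    [0.03,0,0,0,0],
    [0.03,0,0,0,0],
    [0.03,0,0,-0.2,0],
    [0.03,0,0,-0.14,0],
    [0.093,0,0,0,0],
    [0.093,0,0,0,0],
    [0.093,0,0,0,0],
    [0.093,0,0,0,0],
    [0.093,0,0,0,0],
    [0.093,0,0,0,0],
    [0.093,0,0,0,0],
    [0.093,0,0,0,0],
    [0.093,0,0,0,0],
    [0.093,0,0,0,0],
  ],
)

```text
t: 12.5
tool_pos: [0.5061, 0.1137, 0.0555]
orientation: [-3.134, -0.219, -0.0]
force: [0.1, 0.8, 0.1]
opening: 0.0924
gripper_force: 0.0
```

```bash
python3 - <<'E'
from h import *
s=cam("scene"); w=cam("wrist")
cv2.imwrite("pics/st3.png",np.hstack([cv2.resize(s["image"][190:290,240:365],(500,400)),cv2.resize(w["image"][100:400,170:470],(300,400))])[:,:,::-1])
E
```

```text
(no output)
```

View pics/st3.png

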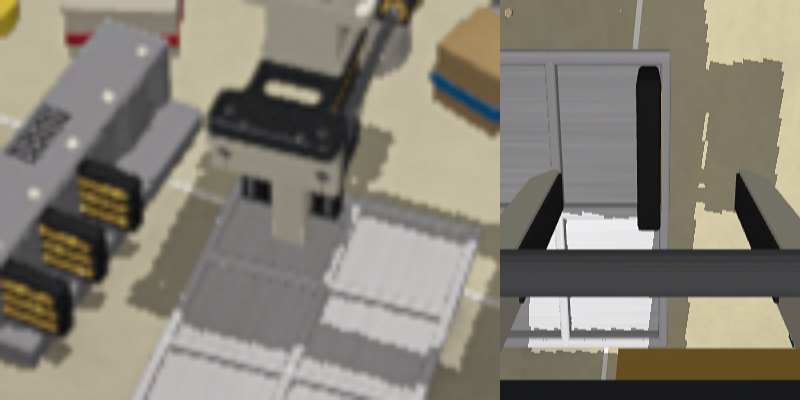

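Pack 3 stands upright at the right side of pocket 2 (dark bar at (648,150)). Tipping it now.

The rows are not in the units I measure in: shifts go in shares of 50 mm and turns go in units of 0.05 rad. I convert before sending: -0.05 m is -1, -0.04 m is -0.8.

Emit:
inch_along(
  rows=[
    [0.093,0,-0.36,0,0],
    [0.093,0,-0.32,0,0],
    [0.093,0,-0.1,0,0],
    [0.093,0,-0.1,0,0],
    [0.093,0,-0.1,0,0],
    [0.093,0,-0.1,0,0],
    [0.093,0,-0.1,0,0],
    [0.093,0,-0.1,0,0],
    [0.093,0,-0.1,0,0],
    [0.093,0,-0.1,0,0],
    [0.093,0,0,0,0],
    [0.093,0,0,-0.8,0],
    [0.093,0,0,-1,0],
    [0.093,0,0,-1,0],
    [0.093,0,0,0,0],
  ],
)

```text
t: 14.1
tool_pos: [0.5002, 0.1881, 0.2044]
orientation: [-3.131, -0.219, -0.021]
force: [0.4, -0.3, 1.5]
opening: 0.0932
gripper_force: 0.0
```

```bash
python3 go.py .5533 .153 .265 .017; cat > chk.py <<'E'
from tray import *
w=cam("wrist"); b=tray(w); print("wrist tray",b)
s=cam("scene"); b=tray(s); print("scene tray (bias -.0033,+.0055)",b)
E
python3 chk.py
```

```text
turn 0.123 then dx 0.0525 dy 0.0360 dz -0.0606 t 14.1 tcp [0.5002 0.1881 0.2044]
wrist tray (array([0.47319992, 0.1980733 ]), np.float32(0.14032783), (150.6961669921875, 202.43153381347656))
scene tray (bias -.0033,+.0055) (array([0.47061398, 0.20383606]), np.float32(0.14242812), (150.37686157226562, 208.56686401367188))
```

Tray unmoved. Next is pack 2.

```bash
python3 go.py .601 .183 .13 .017;  python3 - <<'E'
from h import *
s=cam("scene"); w=cam("wrist")
cv2.imwrite("pics/tp3.png",np.hstack([cv2.resize(s["image"][190:290,240:365],(400,320)),cv2.resize(w["image"][60:260,200:450],(400,320))])[:,:,::-1])
E
```

```text
turn 0.123 then dx 0.1039 dy 0.0060 dz 0.0674 t 14.2 tcp [0.497  0.1873 0.1974]
```

View pics/tp3.png

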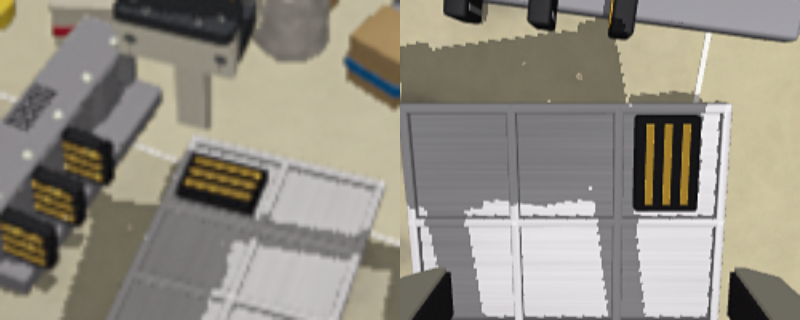

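Pack 3 lies in pocket 2 with its brass up, at (668,163) in the right half. The procedure works, so I repeat it for pack 2.

In the tool's units: 0.035 m is 0.7, 0.034 m is 0.68, 0.123 rad is 2.46.

Emit:
inch_along(
  rows=[
    [0.028,0,0,0,2.46],
    [0.028,0.7,0.04,0.4,0],
    [0.028,0.7,0.04,0.4,0],
    [0.028,0.68,0.04,0.4,0],
    [0.028,0,0,0,0],
    [0.028,0,0,0,0],
    [0.028,0,0,0,0],
    [0.028,0,0,0,0],
    [0.028,0,0,0,0],
    [0.028,0,0,0,0],
  ],
)

```text
t: 15.3
tool_pos: [0.6, 0.183, 0.1368]
orientation: [-3.141, -0.027, -0.003]
force: [0.4, -0.7, -0.1]
opening: 0.0283
gripper_force: 0.0
```

```bash
python3 go.py .601 .183 .055 .017
```

```text
turn 0.000 then dx 0.0010 dy 0.0000 dz 0.0818 t 15.3 tcp [0.6    0.183  0.1368]
```

In the tool's units: 0.025 m is 0.5, 0.02 m is 0.4.

Emit:
inch_along(
  rows=[
    [0.028,0.02,0,0.5,0],
    [0.028,0,0,0.5,0],
    [0.028,0,0,0.4,0],
    [0.028,0,0,0.23,0],
    [0.028,0,0,0,0],
    [0.028,0,0,0,0],
  ],
)

```text
t: 15.9
tool_pos: [0.6013, 0.1829, 0.0549]
orientation: [-3.141, -0.026, -0.001]
force: [-0.4, -0.0, -0.3]
opening: 0.0279
gripper_force: 0.0
```

Emit:
inch_along(
  rows=[
    [0.004,0,0,0,0],
    [0.004,0,0,0,0],
    [0.004,0,0,0,0],
    [0.004,0,0,0,0],
    [0.004,0,0,0,0],
  ],
  squeeze=30,
)

```text
t: 16.4
tool_pos: [0.6017, 0.183, 0.0552]
orientation: [-3.141, -0.026, -0.003]
force: [-0.8, -0.1, 5.7]
opening: 0.0115
gripper_force: 30.0
```

In the tool's units: -0.03 m is -0.6, -0.015 m is -0.3.

Emit:
inch_along(
  rows=[
    [0.004,-0.2,0,-0.01,0],
    [0.004,-0.3,0,0,0],
    [0.004,-0.3,0,0,0],
    [0.004,-0.2,0,0,0],
    [0.004,0,0,-0.6,0],
    [0.004,0,0,-0.6,0],
    [0.004,0,0,0,0],
    [0.004,0,0,0,0],
  ],
)

```text
t: 17.2
tool_pos: [0.5508, 0.182, 0.1147]
orientation: [-3.141, -0.026, -0.001]
force: [-0.1, -0.7, -1.7]
opening: 0.0119
gripper_force: 30.0
```

```bash
python3 chk.py;python3 pk.py 1 1 .0150 .050 .4738 .198 .14
```

```text
wrist tray None
scene tray (bias -.0033,+.0055) (array([0.47090576, 0.20297308]), np.float32(0.13715103), (150.78692626953125, 209.59864807128906))
turn -0.123 then dx -0.0518 dy -0.0488 dz 0.0628 t 17.3 tcp [0.5496 0.1817 0.1128]
```

Emit:
inch_along(
  rows=[
    [0.004,0,0,0,-2.46],
    [0.004,-0.52,-0.48,0,0],
    [0.004,-0.52,-0.5,0,0],
    [0.004,0,0,0.4,0],
    [0.004,0,0,0.4,0],
    [0.004,0,0,0.3,0],
    [0.004,0,0,0.14,0],
    [0.004,0,0,0,0],
    [0.004,0,0,0,0],
  ],
)

```text
t: 18.2
tool_pos: [0.4929, 0.2231, 0.0527]
orientation: [3.134, 0.219, -0.0]
force: [0.8, -0.2, 0.2]
opening: 0.0121
gripper_force: 30.0
```

```bash
python3 pk.py 1 1 .0150 .0425 .4738 .198 .14
```

```text
turn -0.001 then dx -0.0014 dy 0.0002 dz 0.0102 t 18.2 tcp [0.4929 0.2231 0.0527]
```

In the tool's units: 0.003 m is 0.06, 0.0015 m is 0.03.

Emit:
inch_along(
  rows=[
    [0.004,-0.016,0,0.06,0],
    [0.004,0,0,0.06,0],
    [0.004,0,0,0.06,0],
    [0.004,0,0,0.03,0],
    [0.004,0,0,0,0],
  ],
)

```text
t: 18.7
tool_pos: [0.4915, 0.223, 0.0416]
orientation: [3.134, 0.219, -0.001]
force: [-0.1, 0.5, -1.3]
opening: 0.0117
gripper_force: 30.0
```

Emit:
inch_along(
  rows=[
    [0.004,0,0,0.03,0],
    [0.004,0,0,0,0],
  ],
)

```text
t: 18.9
tool_pos: [0.492, 0.2232, 0.0412]
orientation: [-3.134, -0.22, -0.001]
force: [-3.0, -1.2, 4.7]
opening: 0.0115
gripper_force: 30.0
```

Floor contact. Release, rise, open, and tip towards −y (dy positive).

In the tool's units: -0.01 m is -0.2, -0.006 m is -0.12.

Emit:
inch_along(
  rows=[
    [0.03,0,0,0,0],
    [0.03,0,0,0,0],
    [0.03,0,0,0,0],
    [0.03,0,0,0,0],
    [0.03,0,0,-0.2,0],
    [0.03,0,0,-0.12,0],
    [0.093,0,0,0,0],
    [0.093,0,0,0,0],
    [0.093,0,0,0,0],
    [0.093,0,0,0,0],
    [0.093,0,0,0,0],
    [0.093,0,0,0,0],
    [0.093,0,0,0,0],
    [0.093,0,0,0,0],
    [0.093,0,0,0,0],
    [0.093,0,0,0,0],
  ],
)

```text
t: 20.5
tool_pos: [0.4918, 0.2231, 0.0565]
orientation: [-3.134, -0.219, -0.0]
force: [0.3, -0.7, -0.7]
opening: 0.093
gripper_force: 0.0
```

Emit:
inch_along(
  rows=[
    [0.093,0,0.36,0,0],
    [0.093,0,0.32,0,0],
    [0.093,0,0.1,0,0],
    [0.093,0,0.1,0,0],
    [0.093,0,0.1,0,0],
    [0.093,0,0.1,0,0],
    [0.093,0,0.1,0,0],
    [0.093,0,0.1,0,0],
    [0.093,0,0.1,0,0],
    [0.093,0,0.1,0,0],
    [0.093,0,0,0,0],
    [0.093,0,0,-0.8,0],
    [0.093,0,0,-1,0],
    [0.093,0,0,-1,0],
    [0.093,0,0,0,0],
  ],
)

```text
t: 22.0
tool_pos: [0.5065, 0.1508, 0.2053]
orientation: [-3.132, -0.219, -0.021]
force: [0.7, 1.4, 0.6]
opening: 0.0927
gripper_force: 0.0
```

```bash
python3 chk.py; python3 - <<'E'
from h import *
s=cam("scene","s_p2"); w=cam("wrist","w_p2")
for c in (s,w):
    hsv=cv2.cvtColor(c["image"],cv2.COLOR_RGB2HSV); m=((hsv[...,0]>14)&(hsv[...,0]<26)&(hsv[...,1]>120)&(hsv[...,2]>70)).astype(np.uint8)
    m=cv2.morphologyEx(m,cv2.MORPH_CLOSE,np.ones((7,7)))
    n,l,st,ce=cv2.connectedComponentsWithStats(m)
    print([(plane(c,*ce[i],.016).round(3).tolist(),int(st[i][4])) for i in range(1,n) if st[i][4]>60 and .3<plane(c,*ce[i],.016)[0]<.6])
E
python3 go.py .601 .2255 .13 .017
```

```text
wrist tray (array([0.46422379, 0.18818135]), np.float32(0.14799696), (154.3287353515625, 202.5182647705078))
scene tray (bias -.0033,+.0055) (array([0.45885248, 0.1907424 ]), np.float32(0.14747633), (150.376708984375, 208.33694458007812))
[([0.452, -0.006, 0.016], 181), ([0.507, 0.13, 0.016], 205), ([0.498, 0.187, 0.016], 233)]
[([0.498, 0.185, 0.016], 1373), ([0.508, 0.129, 0.016], 1290), ([0.43, -0.058, 0.016], 3900), ([0.326, 0.362, 0.016], 1370)]
turn 0.123 then dx 0.1010 dy -0.0741 dz 0.0650 t 22.2 tcp [0.5013 0.1497 0.195 ]
```

Both packs lie brass-up, but the tray has shifted about 1.2 cm. I fetch pack 1 next and re-measure the tray before placing.

Emit:
inch_along(
  rows=[
    [0.028,0,0,0,2.46],
    [0.028,0.68,-0.5,0.4,0],
    [0.028,0.68,-0.5,0.4,0],
    [0.028,0.66,-0.48,0.4,0],
    [0.028,0,0,0,0],
    [0.028,0,0,0,0],
    [0.028,0,0,0,0],
    [0.028,0,0,0,0],
    [0.028,0,0,0,0],
    [0.028,0,0,0,0],
  ],
)

```text
t: 23.2
tool_pos: [0.6022, 0.2253, 0.1382]
orientation: [-3.141, -0.026, -0.004]
force: [-0.1, 0.2, -0.7]
opening: 0.0282
gripper_force: 0.0
```

```bash
python3 go.py .601 .2255 .055 .017; python3 chk.py
```

```text
turn -0.001 then dx -0.0012 dy -0.0003 dz 0.0832 t 23.2 tcp [0.6022 0.2253 0.1382]
wrist tray None
scene tray (bias -.0033,+.0055) (array([0.45910245, 0.19109271]), np.float32(0.14785877), (150.64297485351562, 208.9024658203125))
```

Emit:
inch_along(
  rows=[
    [0.028,-0.02,0,0.5,0],
    [0.028,0,0,0.5,0],
    [0.028,0,0,0.4,0],
    [0.028,0,0,0.26,0],
    [0.028,0,0,0,0],
    [0.028,0,0,0,0],
  ],
)

```text
t: 23.9
tool_pos: [0.6011, 0.2256, 0.0541]
orientation: [-3.141, -0.026, -0.001]
force: [-0.8, 0.3, 0.1]
opening: 0.0278
gripper_force: 0.0
```

Emit:
inch_along(
  rows=[
    [0.004,0,0,0,0],
    [0.004,0,0,0,0],
    [0.004,0,0,0,0],
    [0.004,0,0,0,0],
    [0.004,0,0,0,0],
  ],
  squeeze=30,
)

```text
t: 24.4
tool_pos: [0.6017, 0.2257, 0.0548]
orientation: [-3.141, -0.026, -0.003]
force: [-1.1, -0.3, 5.9]
opening: 0.0118
gripper_force: 30.0
```

Emit:
inch_along(
  rows=[
    [0.004,-0.2,0,-0.01,0],
    [0.004,-0.3,0,0,0],
    [0.004,-0.3,0,0,0],
    [0.004,-0.2,0,0,0],
    [0.004,-0.4,0,-0.8,0],
    [0.004,-0.4,0,-0.8,0],
    [0.004,-0.4,0,-0.6,0],
    [0.004,0,0,0,0],
    [0.004,0,0,0,0],
    [0.004,0,0,0,0],
  ],
)

```text
t: 25.4
tool_pos: [0.49, 0.2232, 0.1621]
orientation: [3.141, 0.026, -0.004]
force: [0.6, -0.5, -0.4]
opening: 0.0119
gripper_force: 30.0
```

```bash
python3 chk.py
```

```text
wrist tray None
scene tray (bias -.0033,+.0055) (array([0.45849847, 0.19103636]), np.float32(0.14866003), (150.5535888671875, 208.85658264160156))
```

Emit:
inch_along(
  rows=[
    [0.004,-0.6,0.4,-0.8,0],
    [0.004,-0.6,0.2,-0.8,0],
    [0.004,0,0,-0.4,0],
    [0.004,0,0,0,0],
    [0.004,0,0,0,0],
    [0.004,0,0,0,0],
  ],
)

```text
t: 26.1
tool_pos: [0.4335, 0.194, 0.2579]
orientation: [3.14, 0.026, -0.006]
force: [0.3, -0.1, -0.8]
opening: 0.0119
gripper_force: 30.0
```

```bash
python3 - <<'E'
from tray import *
w=cam("wrist","w_p1"); print(tray(w)); 
if tray(w) is None: tray(w,True)
c=cam("top","t_p1"); print(tray(c)); print(tray(cam("scene")))
E
```

```text
None
[228, 61, 188, 154, 17206] [0.46  0.191 0.011] ((458.4063415527344, 184.82974243164062), (167.81736755371094, 202.81094360351562), 8.323446273803711)
[0, 242, 107, 45, 3575] [0.301 0.521 0.011] ((299.1452941894531, 531.52734375), (62.358734130859375, 128.5873565673828), 0.8933166265487671)
[102, 243, 81, 44, 2748] [0.303 0.423 0.011] ((299.7812805175781, 415.0338134765625), (61.07928466796875, 101.35408020019531), 0.2791129946708679)
[429, 248, 159, 39, 4354] [ 0.306 -0.075  0.011] ((303.34326171875, -52.137916564941406), (204.1307373046875, 53.19588088989258), 89.98192596435547)
[487, 296, 122, 89, 7028] [ 0.2   -0.119  0.011] ((191.48297119140625, -123.32920837402344), (143.5629425048828, 155.61111450195312), 0.8896355032920837)
[43, 322, 77, 46, 2934] [0.18  0.518 0.011] ((176.58468627929688, 515.4520263671875), (73.72270202636719, 96.31460571289062), 0.87972092628479)
None
(array([0.45845227, 0.19089275]), np.float32(0.14539497), (150.4327392578125, 209.04275512695312))
```

```bash
python3 -c "
import cv2;i=cv2.imread('pics/w_p1.png');cv2.imwrite('pics/w_p1c.png',cv2.resize(i[40:240,210:460],None,fx=3,fy=3,interpolation=cv2.INTER_CUBIC))"
```

```text
(no output)
```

View pics/w_p1c.png

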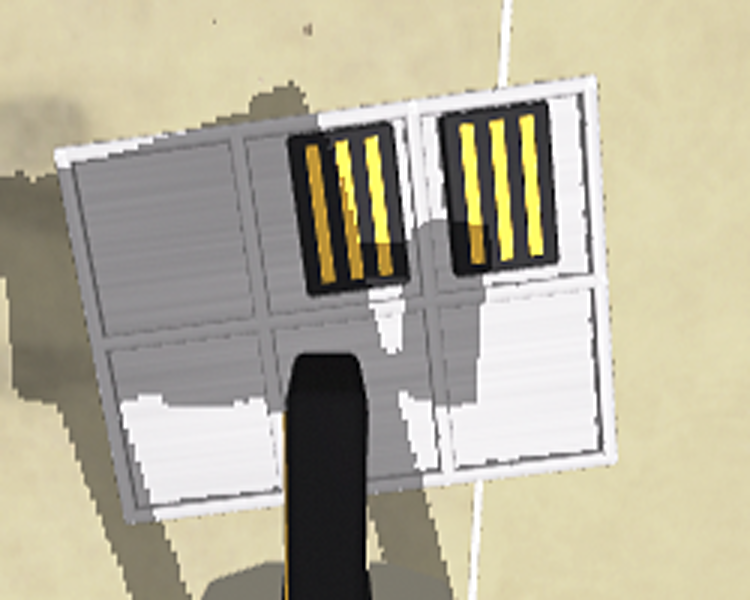

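Packs 2 and 3 lie brass-up in pockets 1 and 2. Tray corners in the crop are (55,150), (595,78), (616,462), (127,520).

```bash
python3 - <<'E'
from h import *
w=cam("wrist"); P=np.array([plane(w,210+u/3-.33,40+v/3-.33,.011)[:2] for u,v in ((55,149),(595,77),(617,463),(126,521))])
print(P.round(4).tolist(),P.mean(0)); e=P[0]-P[1]; f=P[3]-P[2]; g=P[1]-P[2]
print(*[np.linalg.norm(k) for k in (e,f,g)],np.arctan2(-e[0],e[1]),np.arctan2(-f[0],f[1]),np.arctan2(g[1],g[0]))
E
python3 pk.py 0 1 .0143 .050 .4632 .1865 .146
```

```text
[[0.5188, 0.2956], [0.5474, 0.0957], [0.4007, 0.0739], [0.3726, 0.2743]] [0.45988707 0.18487551]
0.20192355341718604 0.20232209726429298 0.14835366412630094 0.14228953949092182 0.13917008186981825 0.14729964489757025
turn -0.129 then dx 0.0498 dy -0.0761 dz 0.2088 t 26.3 tcp [0.4336 0.1942 0.2588]
```

```bash
python3 pk.py 0 1 .0143 .050 .4615 .1852 .144
```

```text
turn -0.127 then dx 0.0480 dy -0.0751 dz 0.2088 t 26.3 tcp [0.4336 0.1942 0.2588]
```

Emit:
inch_along(
  rows=[
    [0.004,0,0,0,-2.54],
    [0.004,0.48,-0.76,0.4,0],
    [0.004,0.48,-0.74,0.6,0],
    [0.004,0,0,0.8,0],
    [0.004,0,0,0.8,0],
    [0.004,0,0,0.8,0],
    [0.004,0,0,0.4,0],
    [0.004,0,0,0.18,0],
    [0.004,0,0,0,0],
    [0.004,0,0,0,0],
  ],
)

```text
t: 27.3
tool_pos: [0.4705, 0.2733, 0.0644]
orientation: [-3.133, -0.226, -0.002]
force: [-0.2, 0.2, -0.1]
opening: 0.0118
gripper_force: 30.0
```

```bash
python3 pk.py 0 1 .0143 .0425 .4615 .1852 .144; python3 tray.py
```

```text
turn -0.000 then dx 0.0001 dy -0.0021 dz 0.0219 t 27.3 tcp [0.4705 0.2733 0.0644]
(array([0.45880923, 0.19106461]), np.float32(0.14965771), (150.1207275390625, 208.67967224121094))
```

Emit:
inch_along(
  rows=[
    [0.004,0,-0.04,0.16,0],
    [0.004,0,0,0.12,0],
    [0.004,0,0,0.08,0],
    [0.004,0,0,0.06,0],
    [0.004,0,0,0,0],
  ],
)

```text
t: 27.85
tool_pos: [0.4689, 0.2746, 0.0415]
orientation: [3.133, 0.226, -0.002]
force: [0.1, 0.9, -1.3]
opening: 0.0116
gripper_force: 30.0
```

Emit:
inch_along(
  rows=[
    [0.004,0,0,0.03,0],
    [0.004,0,0,0,0],
  ],
)

```text
t: 28.05
tool_pos: [0.4696, 0.2749, 0.0409]
orientation: [-3.133, -0.226, -0.001]
force: [-0.4, 1.0, -1.1]
opening: 0.0118
gripper_force: 30.0
```

In the tool's units: 0.0012 m is 0.024.

Emit:
inch_along(
  rows=[
    [0.004,0,0,0.024,0],
    [0.004,0,0,0,0],
  ],
)

```text
t: 28.25
tool_pos: [0.4698, 0.2751, 0.0408]
orientation: [-3.133, -0.226, -0.001]
force: [-3.5, -2.3, 9.5]
opening: 0.0121
gripper_force: 30.0
```

Emit:
inch_along(
  rows=[
    [0.03,0,0,0,0],
    [0.03,0,0,0,0],
    [0.03,0,0,0,0],
    [0.03,0,0,0,0],
    [0.03,0,0,-0.2,0],
    [0.03,0,0,-0.14,0],
    [0.093,0,0,0,0],
    [0.093,0,0,0,0],
    [0.093,0,0,0,0],
    [0.093,0,0,0,0],
    [0.093,0,0,0,0],
    [0.093,0,0,0,0],
    [0.093,0,0,0,0],
    [0.093,0,0,0,0],
    [0.093,0,0,0,0],
    [0.093,0,0,0,0],
  ],
)

```text
t: 29.85
tool_pos: [0.4694, 0.2749, 0.0565]
orientation: [-3.133, -0.226, -0.0]
force: [0.3, -0.4, 0.2]
opening: 0.0929
gripper_force: 0.0
```

Emit:
inch_along(
  rows=[
    [0.093,0,0.36,0,0],
    [0.093,0,0.32,0,0],
    [0.093,0,0.1,0,0],
    [0.093,0,0.1,0,0],
    [0.093,0,0.1,0,0],
    [0.093,0,0.1,0,0],
    [0.093,0,0.1,0,0],
    [0.093,0,0.1,0,0],
    [0.093,0,0.1,0,0],
    [0.093,0,0.1,0,0],
    [0.093,0,0,0,0],
    [0.093,0,0,-0.8,0],
    [0.093,0,0,-1,0],
    [0.093,0,0,-1,0],
    [0.093,0,0,0,0],
    [0.093,0,0,0,0],
  ],
)

```text
t: 31.45
tool_pos: [0.4811, 0.2021, 0.1984]
orientation: [-3.132, -0.226, -0.006]
force: [-0.2, -0.3, -0.7]
opening: 0.093
gripper_force: 0.0
```

```bash
python3 chk.py;  cat > brass.py <<'E'
from h import *
for n in ("scene","wrist"):
    c=cam(n); hsv=cv2.cvtColor(c["image"],cv2.COLOR_RGB2HSV); m=((hsv[...,0]>14)&(hsv[...,0]<26)&(hsv[...,1]>120)&(hsv[...,2]>70)).astype(np.uint8)
    m=cv2.morphologyEx(m,cv2.MORPH_CLOSE,np.ones((7,7)))
    k,l,st,ce=cv2.connectedComponentsWithStats(m)
    print(n,[(plane(c,*ce[i],.016).round(3).tolist(),int(st[i][4])) for i in range(1,k) if st[i][4]>60 and .35<plane(c,*ce[i],.016)[0]<.6])
E
python3 brass.py; python3 go.py .601 .268 .13 .017
```

```text
wrist tray None
scene tray (bias -.0033,+.0055) (array([0.45848505, 0.19052713]), np.float32(0.14539309), (150.47372436523438, 209.77566528320312))
scene [([0.456, -0.003, 0.016], 158), ([0.505, 0.13, 0.016], 199), ([0.498, 0.187, 0.016], 225), ([0.488, 0.252, 0.016], 252)]
wrist [([0.508, 0.135, 0.016], 496), ([0.527, 0.12, 0.016], 63), ([0.488, 0.25, 0.016], 1426), ([0.497, 0.185, 0.016], 1324), ([0.462, 0.007, 0.016], 269), ([0.452, -0.037, 0.016], 2478), ([0.37, -0.054, 0.016], 1385)]
turn 0.127 then dx 0.1233 dy -0.0646 dz 0.0643 t 31.65 tcp [0.4788 0.2013 0.1943]
```

Pack 1 lies brass-up in pocket 0 and the tray has held still. Last is pack 0.

In the tool's units: 0.03 m is 0.6, 0.031 m is 0.62, 0.127 rad is 2.54.

Emit:
inch_along(
  rows=[
    [0.028,0,0,0,2.54],
    [0.028,0.62,-0.32,0.2,0],
    [0.028,0.62,-0.32,0.4,0],
    [0.028,0.62,-0.32,0.4,0],
    [0.028,0.6,-0.33,0.2,0],
    [0.028,0,0,0,0],
    [0.028,0,0,0,0],
    [0.028,0,0,0,0],
    [0.028,0,0,0,0],
    [0.028,0,0,0,0],
    [0.028,0,0,0,0],
  ],
)

```text
t: 32.75
tool_pos: [0.602, 0.2681, 0.1377]
orientation: [-3.141, -0.026, -0.002]
force: [0.2, -0.7, -0.0]
opening: 0.0279
gripper_force: 0.0
```

```bash
python3 go.py .601 .268 .055 .017
```

```text
turn -0.000 then dx -0.0010 dy 0.0001 dz 0.0827 t 32.75 tcp [0.602  0.2681 0.1377]
```

Emit:
inch_along(
  rows=[
    [0.028,-0.02,0,0.5,0],
    [0.028,0,0,0.5,0],
    [0.028,0,0,0.4,0],
    [0.028,0,0,0.25,0],
    [0.028,0,0,0,0],
    [0.028,0,0,0,0],
  ],
)

```text
t: 33.35
tool_pos: [0.6013, 0.2683, 0.0549]
orientation: [-3.141, -0.026, -0.001]
force: [0.8, 0.0, 0.8]
opening: 0.0277
gripper_force: 0.0
```

Emit:
inch_along(
  rows=[
    [0.004,0,0,0,0],
    [0.004,0,0,0,0],
    [0.004,0,0,0,0],
    [0.004,0,0,0,0],
    [0.004,0,0,0,0],
  ],
  squeeze=30,
)

```text
t: 33.85
tool_pos: [0.6017, 0.2685, 0.0554]
orientation: [-3.141, -0.026, -0.003]
force: [0.7, -0.4, 6.1]
opening: 0.0121
gripper_force: 30.0
```

Emit:
inch_along(
  rows=[
    [0.004,-0.2,0,-0.01,0],
    [0.004,-0.3,0,0,0],
    [0.004,-0.3,0,0,0],
    [0.004,-0.2,0,0,0],
    [0.004,-0.4,0,-0.6,0],
    [0.004,-0.4,0,-0.6,0],
    [0.004,0,0,0,0],
    [0.004,0,0,0,0],
    [0.004,0,0,0,0],
  ],
)

```text
t: 34.75
tool_pos: [0.5102, 0.2663, 0.113]
orientation: [3.141, 0.026, -0.003]
force: [-0.4, -0.4, -1.9]
opening: 0.0116
gripper_force: 30.0
```

```bash
python3 tray.py; python3 pk.py 3 1 .0135 .060 .4615 .1852 .144
```

```text
(array([0.45878821, 0.19071751]), np.float32(0.1486595), (150.0749053955078, 209.59115600585938))
turn -0.127 then dx -0.1092 dy -0.0148 dz 0.0528 t 34.8 tcp [0.5101 0.2662 0.1128]
```

In the tool's units: -0.028 m is -0.56, -0.027 m is -0.54, -0.127 rad is -2.54.

Emit:
inch_along(
  rows=[
    [0.004,0,0,0,-2.54],
    [0.004,-0.56,-0.08,0,0],
    [0.004,-0.56,-0.08,0,0],
    [0.004,-0.54,-0.08,0,0],
    [0.004,-0.52,-0.06,0,0],
    [0.004,0,0,0.5,0],
    [0.004,0,0,0.4,0],
    [0.004,0,0,0.16,0],
    [0.004,0,0,0,0],
    [0.004,0,0,0,0],
  ],
)

```text
t: 35.8
tool_pos: [0.4011, 0.2658, 0.0616]
orientation: [3.133, 0.225, -0.001]
force: [-0.8, -0.2, -1.3]
opening: 0.0115
gripper_force: 30.0
```

```bash
python3 pk.py 3 1 .0135 .0425 .4615 .1852 .144
```

```text
turn -0.001 then dx -0.0013 dy 0.0005 dz 0.0191 t 35.8 tcp [0.4011 0.2658 0.0616]
```

Emit:
inch_along(
  rows=[
    [0.004,-0.02,0.01,0.16,0],
    [0.004,0,0,0.12,0],
    [0.004,0,0,0.08,0],
    [0.004,0,0,0.03,0],
    [0.004,0,0,0,0],
  ],
)

```text
t: 36.3
tool_pos: [0.3998, 0.2652, 0.0418]
orientation: [3.133, 0.226, -0.001]
force: [-0.9, 1.2, -0.6]
opening: 0.012
gripper_force: 30.0
```

Emit:
inch_along(
  rows=[
    [0.004,0,0,0.024,0],
    [0.004,0,0,0,0],
  ],
)

```text
t: 36.5
tool_pos: [0.4003, 0.2654, 0.0413]
orientation: [-3.133, -0.226, -0.001]
force: [-1.0, -1.0, 3.5]
opening: 0.0119
gripper_force: 30.0
```

In the tool's units: -0.01 m is -0.2, -0.006 m is -0.12.

Emit:
inch_along(
  rows=[
    [0.03,0,0,0,0],
    [0.03,0,0,0,0],
    [0.03,0,0,0,0],
    [0.03,0,0,0,0],
    [0.03,0,0,-0.2,0],
    [0.03,0,0,-0.12,0],
    [0.093,0,0,0,0],
    [0.093,0,0,0,0],
    [0.093,0,0,0,0],
    [0.093,0,0,0,0],
    [0.093,0,0,0,0],
    [0.093,0,0,0,0],
    [0.093,0,0,0,0],
    [0.093,0,0,0,0],
    [0.093,0,0,0,0],
    [0.093,0,0,0,0],
  ],
)

```text
t: 38.1
tool_pos: [0.4, 0.2653, 0.0568]
orientation: [-3.133, -0.226, 0.0]
force: [-0.1, 0.0, 0.4]
opening: 0.0934
gripper_force: 0.0
```

Emit:
inch_along(
  rows=[
    [0.093,0,0.36,0,0],
    [0.093,0,0.32,0,0],
    [0.093,0,0.1,0,0],
    [0.093,0,0.1,0,0],
    [0.093,0,0.1,0,0],
    [0.093,0,0.1,0,0],
    [0.093,0,0.1,0,0],
    [0.093,0,0.1,0,0],
    [0.093,0,0.1,0,0],
    [0.093,0,0.1,0,0],
    [0.093,0,0,0,0],
    [0.093,0,0,-0.8,0],
    [0.093,0,0,-1,0],
    [0.093,0,0,-1,0],
    [0.093,0,0,-1,0],
    [0.093,0,0,0,0],
    [0.093,0,0,0,0],
  ],
)

```text
t: 39.8
tool_pos: [0.4115, 0.1924, 0.2484]
orientation: [-3.132, -0.226, -0.006]
force: [-0.2, -0.4, -0.9]
opening: 0.093
gripper_force: 0.0
```

```bash
python3 tray.py; python3 - <<'E'
from h import *
s=cam("scene"); w=cam("wrist")
cv2.imwrite("pics/end.png",np.hstack([cv2.resize(s["image"][160:320,220:420],(450,360)),cv2.resize(w["image"][20:270,190:440],(350,360))])[:,:,::-1])
E
```

```text
(array([0.45878275, 0.19088074]), np.float32(0.1453951), (149.78228759765625, 209.16226196289062))
```

View pics/end.png

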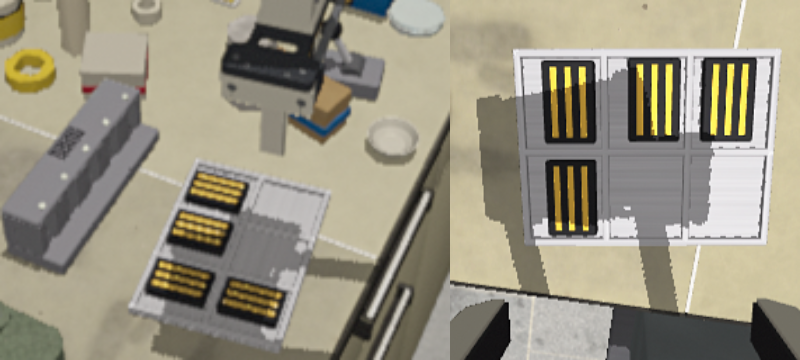

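All four packs lie flat in their pockets, brass up: wrist crop (569,100), (654,100), (729,98), (572,198). The dock is empty, the lever leans away and the gripper is clear.

```bash
python3 -c "
from plant import robot
print(robot.close_job())"
```

```text
the job is handed in; nothing more can be done
None
```

The job is handed in: the charger was switched off first, then all four packs present (bay 4 was empty) were drawn out and laid flat, brass up, in tray pockets 0, 1, 2 and 3; the arm finished clear at about 40 s.

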